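Clamp a controller board in the screw press of the test fixture

TASK

Push the controller board with the orange terminal block gently along its guides until it is fully home against the end stop of the press fixture. Then screw the pressure plate down on it with the T-handle, turning clockwise, until the screw is nipped up to about 0.45 N m: firm, but never forced, as the board cracks if it is over-tightened. Let go, and leave the other things on the bench where they are.

Things in the scene. Friction and masses are not known exactly. Their poses are not given: they have to be found in the camera images.
- fixture: Bench-top screw press, fixed: aluminium base 265 x 170 mm, 26 mm high, white bed on it for the board, a column at one end, grey press head (104 mm wide, top 132 mm high, brass nut to 142 mm) over the bed, T-handle above the head. Origin on the bench under the screw's axis, z up; +x is the way the board slides in, towards the column.
- guide_mouth (a point): Where the board enters: x = -115 mm of the fixture, midway between the two black guides, at bed height (33.5 to 34.5 mm above the bench, shimmed for each job). The guides (12 mm wide, tops 46 mm above the bench, gap 103 mm) run along the fixture's x axis up to x = +70 mm.
- column_top (a point): Upper front edge of the column, at x = +80, z = 270 mm of the fixture. The column is 30 mm wide (y) and 60 mm deep, a green lamp on it reaches 300 mm. The bar passes it but a hand on the bar does not: the hand's free side is about 70 to 290 degrees round the hub from the fixture's +x, so work in half turns, one end of the bar, then the other.
- end_stop: Steel end stop of the fixture, fixed, 70 mm wide, its face at x = +70 mm of the fixture. The board must not be rammed against it (over 40 N).
- board: The controller board, loose, about 0.4 kg: green, on an aluminium carrier, 200 (x) x 100 (y) x 6 mm, origin at the centre of its underside, axes as the fixture's. It starts in the guides, 30 to 55 mm short of home, its near (-x) end hanging out over the bench, and slides with 1 to 3 N. Home: far edge on the end stop, origin at x = -30 mm of the fixture.
- push_face (a point): Centre of the board's near (-x) end face, 100 mm from its origin and 12 mm above its underside. The orange terminal block (70 mm wide, 18 mm high) stands flush on the edge there, so the upright face to push on is 24 mm high. Other tall parts reach 25 mm above the underside.
- plate: Amber pressure plate, 84 x 92 mm, under the press head, guided straight up and down, with four black rubber feet below that bear on the board. Origin at the centre of its top face. It follows the screw down. At the start the feet are 4 to 9 mm above the board.
- handle_hub (a point): Centre of the T-handle's hub (26 mm across), on the screw's axis at the height of the bar, 180 to 186 mm above the bench at the start; its x axis points along the bar to end a. Clockwise from above drives the screw down 8 mm a turn; it takes some 4 to 8 rad in all, different each time. Running free it takes 0.05 to 0.1 N m. It stays where it is left.
- bar_end_a (a point): Centre of a black ball (20 mm) on one end of the T-handle's bar, 62 mm from the hub's centre. The bar is a level steel rod of 12 mm diameter, bare from 13 to 52 mm out on both sides, with 30 mm of free room under it.
- bar_end_b (a point): Centre of the other ball. Once the feet meet the board, the torque climbs by about 0.65 N m a radian (with the hand 42 mm out, some 2.7 N for every 10 degrees), felt only while the bar is moving, as the thread holds by itself. Tighten to about 0.45 N m (10 to 11 N at 42 mm); under 0.35 the board is loose, over 0.6 it may crack.
- spare_board: Bystander, loose, to be left alone: a second board like the first, with a green terminal block, flat on the bench; origin at the centre of its underside.
- converter: Bystander, loose, to be left alone: black box 120 x 90 x 32 mm with a small white module on top; origin at the centre of its underside.
- screwdriver: Bystander, loose, to be left alone: yellow-handled screwdriver lying beside the fixture; origin at its underside.
- tape_roll: Bystander, loose, to be left alone: roll of cream tape, 90 mm across, 20 mm high, lying beside the fixture; origin at the centre of its underside.
- pen_cup: Bystander, loose, to be left alone: cardboard cup with pens, 70 mm across, 145 mm high; origin at the centre of its underside.
- multimeter: Bystander, loose, to be left alone: yellow multimeter 150 x 75 x 36 mm, lying flat; origin at the centre of its underside.
- plug: Bystander, loose, to be left alone: cream connector plug 34 x 40 x 15 mm; origin at the centre of its underside.
Things that resemble listed ones, but are neither listed nor needed, are in the scene too. What is shaped like the board but blue is not meant.

How it is judged:
By the outcome, as a careful person would: the job done as asked, in the order asked, and still so for the second after the job is handed in, with the robot touching nothing.
It also fails if it takes over 72 s, if anything falls off the work surface, if the arm or the gripper's body presses on something with over 40 N, if the wrist force passes 120 N, or if a joint passes its speed limit or range.

ROBOT

A 7-joint arm with a two-finger parallel gripper is mounted at the origin on the work surface. World frame = base frame: x ahead of the robot, y to its left, z up, the work surface at z = 0. Lengths are in m, angles in rad, forces in N, time in s.
With the tool pointing down it reaches from about 0.4 to 0.85 m from the base axis. Payload 6.9 kg.
Tool frame: the origin (TCP) lies midway between the tips of the shut fingers; the grasp point (between the pads) lies 19 mm behind it; z points along the fingers, y is the line along which they close (so a half turn about z gives the same grasp; the last joint's range is limited). The gripper opens to 85 mm and grips with 20 to 120 N. Pads are 22 mm wide; open, the fingers measure 114 mm over their backs; the gripper's body (76 mm by 85 mm) begins 54 mm behind the grasp point. The pads swing forward as they close: fully open they stand 13 mm farther back than shut.
Start: joints at [1.423, 0.507, -0.238, 1.5, 0.126, 1.149, -0.155], TCP at [0.156, -0.605, 0.231] pointing down, gripper open.
Joint ranges: [-3.08, 3.08], [-0.24, 2.05], [-1.43, 1.35], [0, 2.5], [-1.52, 4.66], [0.17, 1.96], [-2.89, 2.89]. Speed limits (rad/s): [2.39, 2.39, 3.14, 3.14, 3.14, 3.14, 3.14].

INTERFACE

Orientations are given as a 3x3 rotation matrix whose columns are the frame's x, y, z axes.
In Python, from plant import readout, eyes, workorder, nets gives the robot as it stands.
- The arm moves only by the tool apply_moves, never from a script. Its argument "steps" is a list of rows, each a list of 2 entries, a list of its own where there are three numbers: the shift along the tool's x, y, z in mm, then the turn about the tool's z in rad. A call has 1 to 5 rows; each row is the pose to reach, as a shift and turn from the pose commanded when the call began, along the tool's axes at that moment; what a row does not reach only later rows make up. A row lasts 1/12 s, in which the tool goes at most 41.7 mm and 7.16 degrees, less where a joint would pass 70% of its speed; a pose out of reach is approached as far as the arm can. A call with a gripper value outside its range is refused whole. "hand" is the gripper's target within -1 to 1 (shut at 1, half-way at 0, fully open at -1), set as the call begins (left out, the last holds). The fingers move at their own pace and stop on an object; the grip force is fixed at half the most. Time passes only in rows, so rows that repeat a pose let the fingers close. It gives the time, the measured TCP pose, the force, the opening and the grip force at its end, in the units of the state.
- readout.sense(): the state, without advancing time (a new reading comes with each control period).
- eyes.grab_frame(name): name is "scene" or "top" or "wrist"; returns the picture (480x640x3 uint8, red, green, blue); there is no depth.
- eyes.camera_info(name): a dict with "fx", "fy", "cx", "cy" (pixels), "camera_from_world" (4x4, takes a point from world to camera coordinates). Camera axes: x right, y up, looking along -z (the intrinsics and any distortion apply to the point x, -y, -z); pixel columns grow to the right and rows downward; lengths in m; the calibration is good to about 2 mm. A picture is of the moment at which its call begins: read the wrist's pose just before it. camera_info takes no time and is no camera call; for the wrist camera it gives the pose at the moment of the call.
- workorder.close_job(): hands the job in; it is judged then, once.
Trained networks look in the newest picture that a camera, given by its name, has taken for a name from the list of things; names that differ only in an ending like _2 or _b are one class to them, and where a whole thing is asked for, a point or a joint stands for the part that bears it (a point fixed in the world has none). Each returns a list of dicts, best first, with "p" (0 to 1); they miss things now and then, are a little off and sometimes report something else, mostly with a low value. They report only what shows in the picture. A call takes as long as a camera call. They do not tell look-alikes from the thing itself.
- nets.recognise(camera, target): "point" ([x, y, z] in m, in world coordinates, good to about 4 mm: the middle of the surface that is visible of it).
The state is a dict: "clock": time; "q": joint angles; "joint_velocities": joint speeds; "joint_torque": joint torques, N m; "tcp_pos": TCP position; "orientation": TCP orientation; "force": force on the tool from outside, world axes, zero at the start; "wrist_torque": the same for the moment, N m; "finger_gap": opening from 0.0 (shut) to 1.0 (fully open); "grasp_force": force on a finger pad.
Only numpy, scipy, OpenCV 4.12 (cv2) and the standard library are available. Lean on these libraries where they do the work, as an engineer would, in place of code of your own. Each camera call takes 0.05 s, during which the arm holds its last target. There are 200 camera calls.

## Working session

There is one attempt and no reset: what is moved stays moved. The work goes in short steps, Python scripts to look and compute and a tool call to move; the robot and the scene stay as the last step left them, time stands still between calls to the robot, and variables do not carry over. Pictures are saved under pics/ and viewed, at most 10 in all, crops included, and the job is handed in when it is done.

Besides the shell and the picture viewer there is one more tool, called after "Emit:" as name(argument=value, ...) on one line, values as JSON. apply_moves: Moves the arm, as the interface text tells. Its arguments: {"type":"object","properties":{"steps":{"type":"array"},"hand":{"type":"number"}},"required":["steps"]}

```bash
mkdir -p pics; ls
python3 - <<'E'
from plant import readout, eyes, nets
import cv2
s=readout.sense(); print({k:s[k] for k in('clock','tcp_pos','orientation','finger_gap','force')})
for c in('scene','top'):
    cv2.imwrite(f'pics/{c}1.png',eyes.grab_frame(c)[:,:,::-1])
    for t in('board','push_face','bar_end_a','bar_end_b','handle_hub','column_top','guide_mouth','end_stop','plate','fixture'):
        try: print(c,t,[([round(float(v),3) for v in d['point']],round(d['p'],2)) for d in nets.recognise(c,t)][:4])
        except Exception as e: print(c,t,e)
E
```

```text
pics
{'clock': 0.0, 'tcp_pos': array([ 0.15611836, -0.60466021,  0.23043245]), 'orientation': array([[ 9.68213025e-01,  2.50126590e-01, -4.77138381e-04],
       [ 2.50127044e-01, -9.68211477e-01,  1.73127530e-03],
       [-2.89328673e-05, -1.79558851e-03, -9.99998388e-01]]), 'finger_gap': 0.9950504542638287, 'force': array([-0.52852723,  0.24527028, -0.09036357])}
scene board [([0.183, 0.333, 0.002], 0.65), ([0.55, -0.375, 0.013], 0.62), ([0.538, -0.009, 0.04], 0.56)]
scene push_face [([0.187, 0.337, 0.005], 0.66), ([0.539, -0.012, 0.042], 0.59)]
scene bar_end_a [([0.584, 0.091, 0.187], 0.59)]
scene bar_end_b [([0.584, 0.091, 0.187], 0.59)]
scene handle_hub [([0.584, 0.088, 0.19], 0.73)]
scene column_top [([0.629, 0.127, 0.074], 0.61)]
scene guide_mouth [([0.641, 0.132, 0.074], 0.83), ([0.587, 0.091, 0.192], 0.46)]
scene end_stop [([0.551, -0.373, 0.011], 0.65)]
scene plate [([0.616, 0.077, 0.071], 0.89)]
scene fixture [([0.634, 0.13, 0.073], 0.69)]
top board [([0.178, 0.335, 0.007], 0.95), ([0.529, -0.008, 0.039], 0.61), ([0.742, -0.19, 0.037], 0.41)]
top push_face [([0.532, -0.011, 0.038], 0.94), ([0.178, 0.333, 0.009], 0.78)]
top bar_end_a [([0.582, 0.089, 0.192], 0.86)]
top bar_end_b [([0.582, 0.089, 0.192], 0.86)]
top handle_hub [([0.58, 0.086, 0.193], 0.87)]
top column_top [([0.589, 0.127, 0.053], 0.63), ([0.642, 0.428, 0.064], 0.42)]
top guide_mouth [([0.592, 0.127, 0.047], 0.93), ([0.531, -0.009, 0.043], 0.17)]
top end_stop [([0.315, -0.267, 0.005], 0.71), ([0.603, 0.163, 0.043], 0.45)]
top plate [([0.567, 0.068, 0.074], 0.57)]
top fixture [([0.586, 0.13, 0.048], 0.73)]
```

View pics/scene1.png

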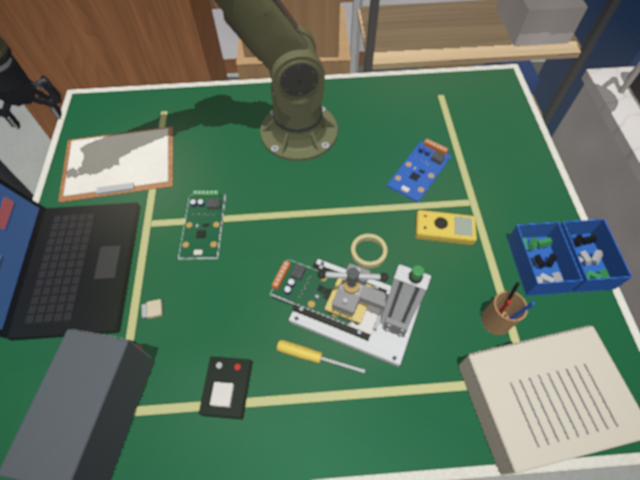

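View pics/top1.png

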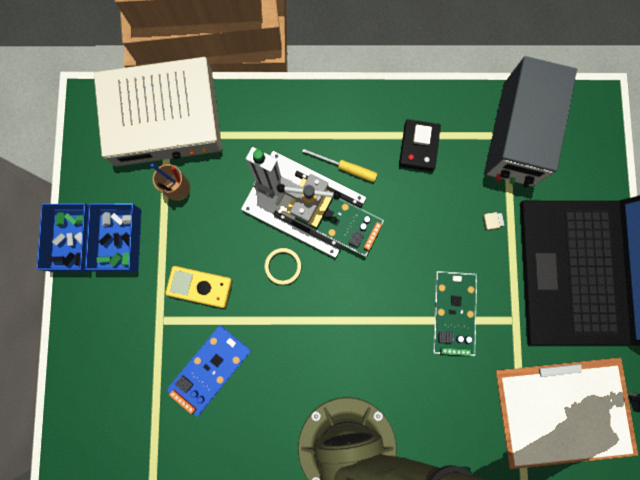

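The scene view shows the fixture at (360,305) and its board's orange block at (282,275). In the top view the column is at (262,172), the hub at (308,191) and the orange block at (373,236).

Three boards could be the one meant (top view pixels):
- Green with an orange block, in the guides, at (345,222).
- Blue with an orange block, at (208,370).
- Green with a green block, at (455,313).

The first fits, because it is green, has the orange block and sits in the fixture. I'll confirm it in a crop.

Run:
```python
import cv2
im=cv2.imread('pics/top1.png')[135:275,232:402]
cv2.imwrite('pics/topcrop.png',cv2.resize(im,None,fx=4,fy=4,interpolation=cv2.INTER_CUBIC))
from plant import eyes
for c in('top','scene','wrist'):
    i=eyes.camera_info(c); print(c,i)
```

```text
top {'fx': 569.2424535323279, 'fy': 569.2424535323279, 'cx': 322.2291088217926, 'cy': 235.98214735123398, 'camera_from_world': array([[ 9.29821647e-05, -9.99965919e-01,  8.25544778e-03,
         5.58803662e-02],
       [ 9.88602008e-01,  1.33479771e-03,  1.50546632e-01,
        -5.04529984e-01],
       [-1.50552521e-01,  8.14735410e-03,  9.88568439e-01,
        -1.36095754e+00],
       [ 0.00000000e+00,  0.00000000e+00,  0.00000000e+00,
         1.00000000e+00]])}
scene {'fx': 441.19910185850694, 'fy': 441.19910185850694, 'cx': 319.87331572687816, 'cy': 238.05440719982275, 'camera_from_world': array([[ 0.07253513,  0.99731384, -0.01018632, -0.06477846],
       [-0.85815448,  0.06761198,  0.50891995,  0.3251138 ],
       [ 0.50824163, -0.02817314,  0.86075358, -1.34033616],
       [ 0.        ,  0.        ,  0.        ,  1.        ]])}
wrist {'fx': 390.930974866036, 'fy': 390.930974866036, 'cx': 319.9108832069393, 'cy': 240.41903623875044, 'camera_from_world': array([[ 2.49880232e-01, -9.68276751e-01,  5.13432292e-05,
        -6.24786738e-01],
       [ 9.30361212e-01,  2.40080791e-01, -2.77108695e-01,
         3.65128805e-02],
       [ 2.68305580e-01,  6.92917527e-02,  9.60838576e-01,
        -3.79139816e-01],
       [ 0.00000000e+00,  0.00000000e+00,  0.00000000e+00,
         1.00000000e+00]])}
```

View pics/topcrop.png

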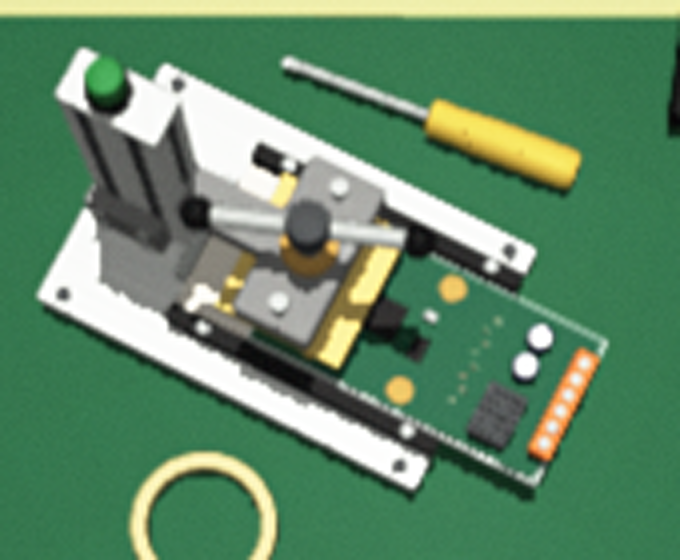

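The crop confirms it: the green board with the orange block sits in the guides, with the block at crop (565,405). The balls are at crop (195,212) and (419,241). The base corners are at (537,250), (415,492) and (42,297), and the near board corners at (607,345) and (535,487).

```bash
cat > h.py <<'E'
import numpy as np
from plant import eyes
def ray(cam,u,v,z,info=None):
    i=info or eyes.camera_info(cam); T=np.array(i['camera_from_world']); R=T[:3,:3]; c=-R.T@T[:3,3]
    d=R.T@np.array([(u-i['cx'])/i['fx'],-(v-i['cy'])/i['fy'],-1]); return c+d*(z-c[2])/d[2]
def proj(cam,p,info=None):
    i=info or eyes.camera_info(cam); q=np.array(i['camera_from_world'])@np.append(p,1)
    return np.array([i['cx']+i['fx']*q[0]/-q[2], i['cy']-i['fy']*q[1]/-q[2]])
E
python3 - <<'E'
from h import *
f=lambda u,v,z:ray('top',232+u/4,135+v/4,z)
P={k:f(*a) for k,a in dict(c1=(537,250,.026),c2=(415,492,.026),c3=(42,297,.026),b1=(607,345,.04),b2=(535,487,.04),e1=(195,212,.183),e2=(419,241,.183),hub=(308,226,.183),t1=(590,352,.058),t2=(543,460,.058)).items()}
for k,p in P.items(): print(k,p.round(4))
n=np.linalg.norm
yaw=[np.degrees(np.arctan2(d[1],d[0])) for d in (P['c3']-P['c2'],)]
d=P['c1']-P['c2']; yaw.append(np.degrees(np.arctan2(d[1],d[0]))+90)
d=P['b1']-P['b2']; yaw.append(np.degrees(np.arctan2(d[1],d[0]))+90)
print('yaw',yaw, n(P['c3']-P['c2']),n(P['c1']-P['c2']),n(P['b1']-P['b2']),n(P['e1']-P['e2']))
y=np.radians(np.mean(yaw[:2])); X=np.array([np.cos(y),np.sin(y)]);Y=np.array([-X[1],X[0]])
h=(P['e1']+P['e2'])[:2]/2
for k,p in P.items(): print(k,((p[:2]-h)@X).round(4),((p[:2]-h)@Y).round(4))
E
```

```text
c1 [ 0.604  -0.0542  0.026 ]
c2 [0.4515 0.0228 0.026 ]
c3 [0.5735 0.255  0.026 ]
b1 [ 0.5411 -0.0954  0.04  ]
b2 [ 0.453 -0.05   0.04 ]
e1 [0.5904 0.1498 0.183 ]
e2 [0.5741 0.0251 0.183 ]
hub [0.5825 0.0869 0.183 ]
t1 [ 0.5336 -0.0829  0.058 ]
t2 [ 0.4674 -0.0535  0.058 ]
yaw [np.float64(62.27644796145129), np.float64(63.221736012273595), np.float64(62.72740781723874)] 0.2622729255875899 0.17087937027035283 0.09912367633401593 0.12573861788738033
c1 -0.116 -0.0842
c2 -0.1174 0.0866
c3 0.1449 0.0845
b1 -0.1814 -0.0472
b2 -0.1814 0.0519
e1 0.0591 0.0213
e2 -0.0591 -0.0213
hub -0.0004 -0.0005
t1 -0.1738 -0.0348
t2 -0.1779 0.0376
```

The numbers check out: base 262x171 mm, bar 126 mm, board 99 mm wide. The fixture's yaw is about 62.8°, the hub is at (0.582, 0.0875), and the board is about 51 mm short of home. I'll move behind the board with the fingers shut.

Emit:
apply_moves(steps=[[[29,-26,0],0],[[58,-52,0],0],[[87,-78,0],0],[[115,-104,0],0],[[144,-130,0],0]], hand=1)

```text
clock: 1.52
tcp_pos: [0.2637, -0.4417, 0.2314]
orientation: [[0.968, 0.25, 0.0], [0.25, -0.968, -0.0], [0.0, 0.0, -1.0]]
force: [0.4, -0.9, 0.9]
finger_gap: 0.302
grasp_force: 0.0
```

Emit:
apply_moves(steps=[[[29,-26,0],0],[[58,-52,0],0],[[87,-78,0],0],[[115,-104,0],0],[[144,-130,0],0]])

```text
clock: 1.93
tcp_pos: [0.3708, -0.2798, 0.2316]
orientation: [[0.968, 0.25, 0.0], [0.25, -0.968, -0.001], [0.0, 0.001, -1.0]]
force: [0.2, 0.3, -0.3]
finger_gap: -0.005
grasp_force: 0.0
```

Emit:
apply_moves(steps=[[[29,-26,0],0],[[58,-52,0],0],[[87,-78,0],0],[[115,-104,0],0],[[144,-130,0],0]])

```text
clock: 2.35
tcp_pos: [0.4777, -0.1179, 0.2316]
orientation: [[0.968, 0.25, 0.001], [0.25, -0.968, -0.0], [0.0, 0.001, -1.0]]
force: [0.7, -0.3, 0.0]
finger_gap: 0.0
grasp_force: 0.0
```

Emit:
apply_moves(steps=[[[0,0,15],-0.12],[[0,0,30],-0.24],[[0,0,45],-0.36],[[0,0,60],-0.48],[[0,0,70],-0.6]])

```text
clock: 2.77
tcp_pos: [0.4767, -0.1192, 0.1602]
orientation: [[0.653, 0.757, -0.001], [0.757, -0.653, 0.0], [-0.0, -0.001, -1.0]]
force: [-0.9, -0.3, -0.2]
finger_gap: 0.003
grasp_force: 0.0
```

Emit:
apply_moves(steps=[[[0,0,0],-0.12],[[0,0,0],-0.24],[[0,0,0],-0.36],[[0,0,0],-0.48],[[0,0,0],-0.6]])

```text
clock: 3.18
tcp_pos: [0.4772, -0.1196, 0.1614]
orientation: [[0.112, 0.994, 0.0], [0.994, -0.112, -0.0], [-0.0, 0.0, -1.0]]
force: [0.0, -0.7, -0.0]
finger_gap: -0.002
grasp_force: 0.0
```

Emit:
apply_moves(steps=[[[0,0,0],-0.12],[[0,0,0],-0.24],[[0,0,0],-0.36],[[0,0,0],-0.48],[[0,0,0],-0.6]])

```text
clock: 3.6
tcp_pos: [0.4771, -0.1197, 0.1614]
orientation: [[-0.468, 0.883, 0.0], [0.883, 0.468, -0.0], [-0.0, 0.0, -1.0]]
force: [-0.3, -0.4, -0.6]
finger_gap: 0.003
grasp_force: 0.0
```

Emit:
apply_moves(steps=[[[0,0,0],-0.12],[[0,0,0],-0.24],[[0,0,0],-0.36],[[0,0,0],-0.48],[[0,0,0],-0.61]])

```text
clock: 4.02
tcp_pos: [0.4772, -0.1197, 0.1615]
orientation: [[-0.888, 0.46, 0.0], [0.46, 0.888, -0.0], [-0.0, -0.0, -1.0]]
force: [-0.3, 0.3, 0.4]
finger_gap: -0.001
grasp_force: 0.0
```

Emit:
apply_moves(steps=[[[1,0,35],0],[[2,0,70],0],[[2,0,100],0],[[2,0,121],0],[[2,0,121],0]])

```text
clock: 4.43
tcp_pos: [0.4731, -0.1186, 0.037]
orientation: [[-0.885, 0.465, -0.006], [0.465, 0.885, 0.001], [0.005, -0.002, -1.0]]
force: [-1.0, 0.2, -0.9]
finger_gap: 0.006
grasp_force: 0.0
```

Run:
```python
from h import *
from plant import readout,nets
import cv2
s=readout.sense(); print(s['q'].round(2) if hasattr(s['q'],'round') else s['q'],s['tcp_pos'],s['force'],s['clock'])
im=eyes.grab_frame('scene'); 
im=im[235:385,245:445,::-1]
cv2.imwrite('pics/sc2.png',cv2.resize(im,None,fx=4,fy=4,interpolation=cv2.INTER_CUBIC))
```

```text
[ 0.76  0.7  -0.88  2.08  0.82  0.76  0.44] [ 0.47306222 -0.11863972  0.03701632] [-1.01257119  0.19507577 -0.87910795] 4.4333
```

View pics/sc2.png

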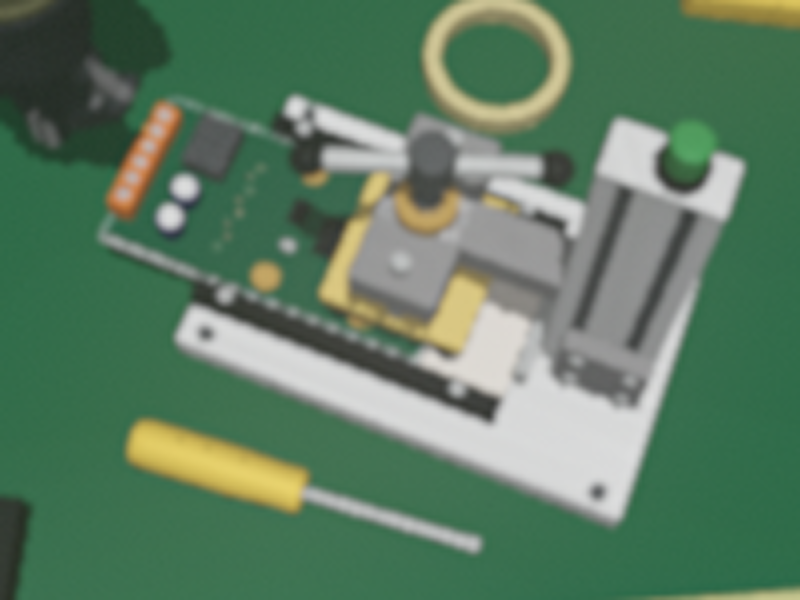

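Run:
```python
from h import *
from plant import readout
s=readout.sense(); p=np.array(s['tcp_pos']);print(p)
y=np.radians(62.8);X=np.array([np.cos(y),np.sin(y),0]);Y=np.array([-X[1],X[0],0]);h=np.array([.5823,.0875,0])
w=lambda x,yy,z:h+x*X+yy*Y+np.array([0,0,z])
d=p-h;print('fix',d@X,d@Y)
c=lambda q:((proj('scene',q)-[245,235])*4).round(0)
print('tcp',c(p),'face top',c(w(-.1814,0,.058)),'block ends',c(w(-.1814,.035,.058)),c(w(-.1814,-.035,.058)),'balls',c(w(.059,.021,.183)),c(w(-.059,-.021,.183)),'edge',c(w(-.1814,-.05,.04)),c(w(-.1814,.05,.04)))
```

```text
[ 0.4741826  -0.11839096  0.03902537]
fix -0.23254303000549603 0.002049055081290274
tcp [ 52. 128.] face top [124. 147.] block ends [150.  98.] [ 98. 197.] balls [549. 168.] [300. 156.] edge [ 90. 232.] [163.  92.]
```

Emit:
apply_moves(steps=[[[-1,7,1],0],[[-1,14,1],0],[[-1,20,1],0],[[-1,25,1],0],[[-1,28,1],0]])

```text
clock: 4.9
tcp_pos: [0.4902, -0.0932, 0.0403]
orientation: [[-0.886, 0.464, 0.002], [0.464, 0.886, -0.0], [-0.002, 0.001, -1.0]]
force: [0.8, -0.1, 0.8]
finger_gap: 0.002
grasp_force: 0.0
```

Emit:
apply_moves(steps=[[[0,3,0],0],[[0,6,0],0],[[0,9,0],0],[[0,12,0],0],[[0,15,0],0]])

```text
clock: 5.32
tcp_pos: [0.4958, -0.0814, 0.0392]
orientation: [[-0.885, 0.466, -0.001], [0.466, 0.885, -0.001], [0.0, -0.001, -1.0]]
force: [-1.7, -2.7, 1.4]
finger_gap: -0.002
grasp_force: 1.9
```

Emit:
apply_moves(steps=[[[0,3,0],0],[[0,6,0],0],[[0,9,0],0],[[0,12,0],0],[[0,15,0],0]])

```text
clock: 5.73
tcp_pos: [0.5032, -0.0675, 0.0392]
orientation: [[-0.885, 0.465, -0.0], [0.465, 0.885, -0.0], [0.0, -0.0, -1.0]]
force: [-1.5, -2.0, 2.3]
finger_gap: 0.004
grasp_force: 1.7
```

Emit:
apply_moves(steps=[[[0,3,0],0],[[0,6,0],0],[[0,9,0],0],[[0,12,0],0],[[0,15,0],0]])

```text
clock: 6.15
tcp_pos: [0.5102, -0.0541, 0.0392]
orientation: [[-0.885, 0.465, -0.0], [0.465, 0.885, 0.0], [0.0, 0.0, -1.0]]
force: [-0.7, -2.7, 0.3]
finger_gap: -0.002
grasp_force: 1.6
```

Emit:
apply_moves(steps=[[[0,1.5,0],0],[[0,3,0],0],[[0,4.5,0],0],[[0,6,0],0],[[0,7,0],0]])

```text
clock: 6.57
tcp_pos: [0.5134, -0.0481, 0.0393]
orientation: [[-0.885, 0.465, 0.0], [0.465, 0.885, 0.0], [0.0, 0.0, -1.0]]
force: [-2.1, -2.3, 0.8]
finger_gap: -0.0
grasp_force: 1.3
```

Emit:
apply_moves(steps=[[[0,1,0],0],[[0,2,0],0],[[0,3,0],0],[[0,4,0],0],[[0,5,0],0]])

```text
clock: 6.98
tcp_pos: [0.5157, -0.0437, 0.0393]
orientation: [[-0.885, 0.465, -0.0], [0.465, 0.885, 0.0], [0.0, 0.0, -1.0]]
force: [-1.7, -3.0, 0.2]
finger_gap: -0.002
grasp_force: 1.4
```

Emit:
apply_moves(steps=[[[0,1,0],0],[[0,2,0],0],[[0,3,0],0],[[0,3.5,0],0],[[0,4,0],0]])

```text
clock: 7.4
tcp_pos: [0.5175, -0.0401, 0.0393]
orientation: [[-0.885, 0.465, -0.0], [0.465, 0.885, 0.0], [0.0, 0.0, -1.0]]
force: [-1.3, -3.0, 0.7]
finger_gap: -0.003
grasp_force: 1.4
```

Emit:
apply_moves(steps=[[[0,1,0],0],[[0,1.5,0],0],[[0,2,0],0],[[0,2.5,0],0],[[0,3,0],0]])

```text
clock: 7.82
tcp_pos: [0.5183, -0.0387, 0.0392]
orientation: [[-0.885, 0.466, -0.001], [0.466, 0.885, -0.002], [0.0, -0.002, -1.0]]
force: [-3.8, -7.1, 4.1]
finger_gap: -0.001
grasp_force: 3.9
```

Emit:
apply_moves(steps=[[[0,0.5,0],0],[[0,1,0],0],[[0,1,0],0]])

```text
clock: 8.07
tcp_pos: [0.5183, -0.0387, 0.0392]
orientation: [[-0.885, 0.466, -0.002], [0.466, 0.885, -0.003], [0.0, -0.004, -1.0]]
force: [-5.7, -7.8, 5.8]
finger_gap: -0.005
grasp_force: 4.6
```

Home: the tool stopped at fixture x = -141 mm and the force climbed to about 10 N without further motion. I'll back off, rise and set up over the near bar end.

Emit:
apply_moves(steps=[[[0,-4,0],0],[[0,-11,0],0],[[0,-11,-20],0],[[0,-11,-60],0],[[0,-11,-100],0]])

```text
clock: 8.48
tcp_pos: [0.5135, -0.0458, 0.1397]
orientation: [[-0.886, 0.464, -0.002], [0.464, 0.886, 0.002], [0.003, 0.001, -1.0]]
force: [1.6, 0.2, -0.1]
finger_gap: 0.001
grasp_force: 0.0
```

Emit:
apply_moves(steps=[[[0,0,-40],0],[[0,0,-80],0],[[0,0,-115],0],[[0,0,-121],0],[[0,0,-121],0]], hand=0.35)

```text
clock: 8.9
tcp_pos: [0.5157, -0.0458, 0.2627]
orientation: [[-0.885, 0.465, 0.006], [0.465, 0.885, -0.0], [-0.005, 0.003, -1.0]]
force: [-0.8, 0.5, -0.6]
finger_gap: 0.328
grasp_force: 0.0
```

Emit:
apply_moves(steps=[[[-3,22,0],0.12],[[-6,45,0],0.24],[[-9,67,0],0.36],[[-12,90,0],0.48],[[-13,112,0],0.6]])

```text
clock: 9.32
tcp_pos: [0.5781, 0.0471, 0.2581]
orientation: [[-0.463, 0.887, -0.002], [0.887, 0.463, -0.0], [0.001, -0.002, -1.0]]
force: [1.3, -0.7, -0.9]
finger_gap: 0.321
grasp_force: 0.0
```

Emit:
apply_moves(steps=[[[0,0,0],0.12],[[0,0,0],0.24],[[0,0,0],0.36],[[0,0,0],0.48],[[0,0,0],0.61]])

```text
clock: 9.73
tcp_pos: [0.5773, 0.0465, 0.258]
orientation: [[0.123, 0.992, -0.003], [0.992, -0.123, -0.0], [-0.001, -0.003, -1.0]]
force: [-0.4, -1.1, 0.5]
finger_gap: 0.324
grasp_force: 0.0
```

Run:
```python
from h import *
from plant import readout,nets
import cv2
s=readout.sense(); p=np.array(s['tcp_pos']);print(p,s['orientation'][:2],s['q'],s['finger_gap'],s['force'])
y=np.radians(62.8);X=np.array([np.cos(y),np.sin(y),0]);Y=np.array([-X[1],X[0],0]);h=np.array([.5823,.0875,0])
print('fix',(p-h)@X,(p-h)@Y)
i=eyes.camera_info('wrist')
im=eyes.grab_frame('wrist');cv2.imwrite('pics/w1.png',im[:,:,::-1])
for q in (h+[0,0,.183],h+.059*X+.021*Y+[0,0,.183],h-.059*X-.021*Y+[0,0,.183]):print(proj('wrist',q,i))
```

```text
[0.57730137 0.04653167 0.25801767] [[ 1.23095223e-01  9.92391298e-01 -2.66035303e-03]
 [ 9.92394719e-01 -1.23096213e-01 -2.10689553e-04]] [ 0.33564809  0.48084461 -0.72763677  1.57513329  0.33346442  1.21652665
 -0.57660169] 0.323599903743368 [-0.35816692 -1.05551197  0.50107994]
fix -0.038722770754630285 -0.014280671843501788
[321.10374939 181.9802778 ]
[322.3331693  59.4752813]
[320.05641847 286.34109925]
```

View pics/w1.png

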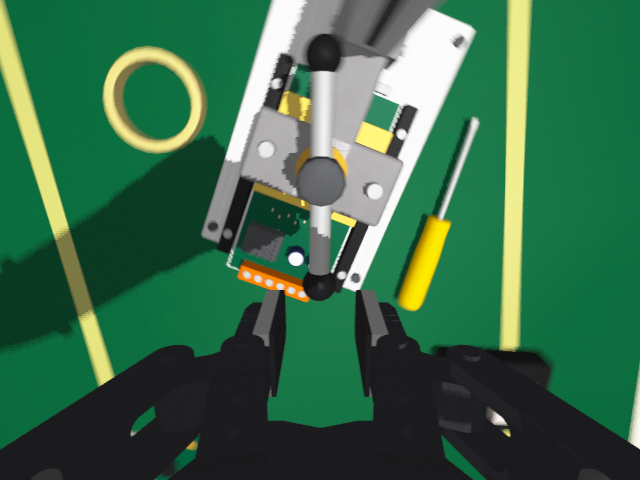

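The wrist view shows the bar centred between the fingers: near ball at (319,287), hub at (321,181), far ball at (323,52), matching the projections. I'll descend astride the bar and sweep clockwise.

Emit:
apply_moves(steps=[[[0,0,30],0],[[0,0,60],0],[[0,0,85],0],[[0,0,96],0],[[0,0,96],0]], hand=0.5)

```text
clock: 10.2
tcp_pos: [0.5759, 0.0461, 0.1607]
orientation: [[0.115, 0.993, -0.006], [0.993, -0.115, -0.0], [-0.001, -0.006, -1.0]]
force: [-0.7, 0.3, 0.5]
finger_gap: 0.253
grasp_force: 0.0
```

Emit:
apply_moves(steps=[[[0.2,-4.2,0.1],0.1],[[0.8,-8.3,0.3],0.2],[[1.9,-12.4,0.4],0.3],[[3.3,-16.4,0.5],0.4],[[5.1,-20.1,0.6],0.5]])

```text
clock: 10.62
tcp_pos: [0.5595, 0.0544, 0.1649]
orientation: [[0.582, 0.813, 0.003], [0.813, -0.582, 0.001], [0.002, 0.002, -1.0]]
force: [1.1, 0.2, -2.5]
finger_gap: 0.248
grasp_force: 0.9
```

Emit:
apply_moves(steps=[[[0.2,-4.2,0.1],0.1],[[0.8,-8.3,0.3],0.2],[[1.9,-12.4,0.4],0.3],[[3.3,-16.4,0.5],0.4],[[5.1,-20.1,0.6],0.5]])

```text
clock: 11.03
tcp_pos: [0.5457, 0.0698, 0.1643]
orientation: [[0.901, 0.434, 0.002], [0.434, -0.901, -0.0], [0.002, 0.001, -1.0]]
force: [-0.8, -2.7, -2.0]
finger_gap: 0.25
grasp_force: 0.8
```

Emit:
apply_moves(steps=[[[0.2,-4.2,0.1],0.1],[[0.8,-8.3,0.3],0.2],[[1.9,-12.4,0.4],0.3],[[3.3,-16.4,0.5],0.4],[[5.1,-20.1,0.6],0.5]])

```text
clock: 11.45
tcp_pos: [0.541, 0.0902, 0.1636]
orientation: [[0.999, -0.051, 0.001], [-0.051, -0.999, -0.0], [0.001, 0.0, -1.0]]
force: [-2.2, -2.3, 0.0]
finger_gap: 0.251
grasp_force: 0.9
```

```bash
cat >> h.py <<'E'
def st(hub=(.5823,.0875)):
    from plant import readout
    s=readout.sense(); p=np.array(s['tcp_pos']); h=np.array([*hub,0]); R=np.array(s['orientation'])
    y=np.radians(62.8);X=np.array([np.cos(y),np.sin(y),0]);Y=np.array([-X[1],X[0],0]); d=p-h
    print('t',s['clock'],'alpha',np.degrees(np.arctan2(d@Y,d@X)).round(1)%360,'r',np.hypot(d@X,d@Y).round(4),'z',p[2].round(4),'toolx yaw-fix',(np.degrees(np.arctan2(R[1,0],R[0,0]))-62.8).round(1)%360)
    print('Ftool',(R.T@np.array(s['force'])).round(2),'wt',np.round(s['wrist_torque'],2),'gap',round(s['finger_gap'],3),'q',np.round(s['q'],2))
    return s
E
python3 -c "
from h import *;st()"
```

```text
t 11.45 alpha 113.5 r 0.0414 z 0.1636 toolx yaw-fix 294.3
Ftool [-2.1   2.37 -0.02] wt [-0.4   0.28 -0.  ] gap 0.251 q [-0.02  0.46 -0.28  1.8   0.16  0.9  -2.  ]
```

Emit:
apply_moves(steps=[[[0.2,-4.2,0.1],0.1],[[0.8,-8.3,0.3],0.2],[[1.9,-12.4,0.4],0.3],[[3.3,-16.4,0.5],0.4],[[5.1,-20.1,0.6],0.5]])

```text
clock: 11.87
tcp_pos: [0.5468, 0.1105, 0.1629]
orientation: [[0.852, -0.523, -0.0], [-0.523, -0.852, 0.0], [-0.0, -0.0, -1.0]]
force: [-2.1, -0.9, -0.4]
finger_gap: 0.249
grasp_force: 0.9
```

Emit:
apply_moves(steps=[[[0,2,0],0],[[0,4,0],0],[[0,4,-25],0],[[0,4,-55],0],[[0,4,-80],0]])

```text
clock: 12.28
tcp_pos: [0.5449, 0.1063, 0.2438]
orientation: [[0.856, -0.517, 0.001], [-0.517, -0.856, 0.0], [0.0, -0.001, -1.0]]
force: [0.6, 0.2, -0.2]
finger_gap: 0.247
grasp_force: 0.0
```

```bash
python3 -c "
from h import *;st()"
```

```text
t 12.2833 alpha 90.6 r 0.0418 z 0.2438 toolx yaw-fix 266.1
Ftool [ 0.43 -0.45  0.16] wt [-0.02 -0.04 -0.  ] gap 0.247 q [-0.13  0.38 -0.16  1.67  0.07  1.09 -2.42]
```

Emit:
apply_moves(steps=[[[17,-1.4,0],-0.12],[[34,-2.8,0],-0.24],[[51,-4.2,0],-0.36],[[68,-5.6,0],-0.48],[[83.5,-6.8,0],-0.6]])

```text
clock: 12.7
tcp_pos: [0.6207, 0.0678, 0.2426]
orientation: [[0.998, 0.062, 0.001], [0.062, -0.998, 0.0], [0.001, -0.0, -1.0]]
force: [-0.4, -0.0, -0.1]
finger_gap: 0.246
grasp_force: 0.0
```

Emit:
apply_moves(steps=[[[0,0,0],-0.12],[[0,0,0],-0.24],[[0,0,0],-0.36],[[0,0,0],-0.48],[[0,0,0],-0.6]])

```text
clock: 13.12
tcp_pos: [0.6199, 0.0684, 0.2425]
orientation: [[0.789, 0.615, 0.001], [0.615, -0.789, 0.0], [0.001, 0.0, -1.0]]
force: [-0.0, 0.8, 0.6]
finger_gap: 0.246
grasp_force: 0.0
```

Emit:
apply_moves(steps=[[[0,0,0],-0.12],[[0,0,0],-0.24],[[0,0,0],-0.36],[[0,0,0],-0.48],[[0,0,0],-0.6]])

```text
clock: 13.53
tcp_pos: [0.6199, 0.0683, 0.2426]
orientation: [[0.304, 0.953, 0.001], [0.953, -0.304, 0.0], [0.0, 0.001, -1.0]]
force: [0.4, -0.1, -0.1]
finger_gap: 0.25
grasp_force: 0.0
```

Emit:
apply_moves(steps=[[[0,0,0],-0.12],[[0,0,0],-0.24],[[0,0,0],-0.36],[[0,0,0],-0.48],[[0,0,0],-0.6]])

```text
clock: 13.95
tcp_pos: [0.6199, 0.0682, 0.2426]
orientation: [[-0.287, 0.958, 0.001], [0.958, 0.287, -0.0], [-0.0, 0.001, -1.0]]
force: [0.1, -0.3, -0.1]
finger_gap: 0.249
grasp_force: 0.0
```

Emit:
apply_moves(steps=[[[0,0,0],-0.12],[[0,0,0],-0.24],[[0,0,0],-0.36],[[0,0,0],-0.48],[[0,0,0],-0.6]])

```text
clock: 14.37
tcp_pos: [0.6199, 0.0682, 0.2426]
orientation: [[-0.778, 0.628, 0.001], [0.628, 0.778, -0.0], [-0.001, 0.001, -1.0]]
force: [0.2, -0.2, -0.6]
finger_gap: 0.252
grasp_force: 0.0
```

Emit:
apply_moves(steps=[[[0,0,0],-0.12],[[0,0,0],-0.23],[[0,0,0],-0.23]])

```text
clock: 14.62
tcp_pos: [0.62, 0.068, 0.2423]
orientation: [[-0.9, 0.436, 0.001], [0.436, 0.9, 0.0], [-0.001, 0.001, -1.0]]
force: [-0.2, 0.6, 0.2]
finger_gap: 0.25
grasp_force: 0.0
```

```bash
python3 -c "
from h import *;st()
import cv2
cv2.imwrite('pics/w2.png',eyes.grab_frame('wrist')[:,:,::-1])"
```

```text
t 14.6167 alpha 269.9 r 0.0424 z 0.2423 toolx yaw-fix 91.3
Ftool [ 0.41  0.42 -0.17] wt [-0.04 -0.01  0.04] gap 0.25 q [ 0.39  0.63 -0.97  1.48  0.53  1.31  0.49]
```

View pics/w2.png

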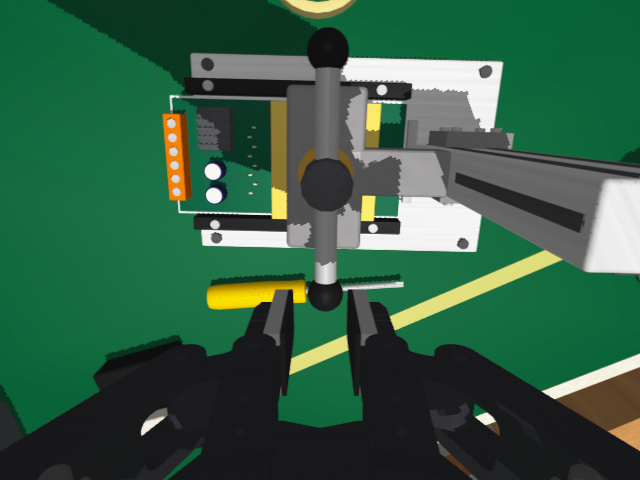

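The view shows the bar aligned again: near ball at (325,295), hub at (327,184). The screwdriver is untouched. I'll descend and continue.

Emit:
apply_moves(steps=[[[0,0,30],0],[[0,0,60],0],[[0,0,75],0],[[0,0,80],0],[[0,0,80],0]])

```text
clock: 15.08
tcp_pos: [0.6193, 0.0684, 0.1611]
orientation: [[-0.896, 0.444, -0.002], [0.444, 0.896, -0.0], [0.001, -0.001, -1.0]]
force: [0.6, 0.0, -0.6]
finger_gap: 0.251
grasp_force: 0.0
```

Emit:
apply_moves(steps=[[[0.2,-4.2,0.1],0.1],[[0.8,-8.3,0.3],0.2],[[1.9,-12.4,0.4],0.3],[[3.3,-16.4,0.5],0.4],[[5.1,-20.1,0.6],0.5]])

```text
clock: 15.5
tcp_pos: [0.6069, 0.0544, 0.1632]
orientation: [[-0.57, 0.821, 0.003], [0.821, 0.57, 0.002], [-0.0, 0.003, -1.0]]
force: [0.2, 2.1, -1.6]
finger_gap: 0.251
grasp_force: 1.2
```

Emit:
apply_moves(steps=[[[0.2,-4.2,0.1],0.1],[[0.8,-8.3,0.3],0.2],[[1.9,-12.4,0.4],0.3],[[3.3,-16.4,0.5],0.4],[[5.1,-20.1,0.6],0.5]])

```text
clock: 15.92
tcp_pos: [0.5878, 0.0472, 0.1627]
orientation: [[-0.107, 0.994, 0.004], [0.994, 0.107, 0.002], [0.002, 0.004, -1.0]]
force: [0.8, 1.5, -1.8]
finger_gap: 0.25
grasp_force: 1.2
```

```bash
python3 -c "
from h import *;st()"
```

```text
t 15.9167 alpha 215.0 r 0.0406 z 0.1627 toolx yaw-fix 33.3
Ftool [1.42 1.   1.81] wt [ 0.48 -0.24  0.04] gap 0.25 q [ 0.3   0.58 -0.68  1.69  0.41  1.01 -0.41]
```

Emit:
apply_moves(steps=[[[0.2,-4.2,0.1],0.1],[[0.8,-8.3,0.3],0.2],[[1.9,-12.4,0.4],0.3],[[3.3,-16.4,0.5],0.4],[[5.1,-20.1,0.6],0.5]])

```text
clock: 16.33
tcp_pos: [0.5676, 0.0498, 0.1622]
orientation: [[0.383, 0.924, 0.004], [0.924, -0.383, 0.002], [0.003, 0.003, -1.0]]
force: [1.4, 0.3, -1.3]
finger_gap: 0.25
grasp_force: 1.1
```

```bash
python3 -c "
from h import *;st()"
```

```text
t 16.3333 alpha 185.9 r 0.0404 z 0.1622 toolx yaw-fix 4.7
Ftool [0.82 1.22 1.29] wt [ 0.18 -0.34  0.03] gap 0.25 q [ 0.22  0.52 -0.54  1.75  0.32  0.96 -0.84]
```

Emit:
apply_moves(steps=[[[0.2,-4.2,0.1],0.1],[[0.8,-8.3,0.3],0.2],[[1.9,-12.4,0.4],0.3],[[3.3,-16.4,0.5],0.4],[[5.1,-20.1,0.6],0.5]])

```text
clock: 16.75
tcp_pos: [0.551, 0.0616, 0.1616]
orientation: [[0.779, 0.627, 0.004], [0.627, -0.779, 0.001], [0.004, 0.002, -1.0]]
force: [0.6, -0.9, -0.5]
finger_gap: 0.248
grasp_force: 0.9
```

Emit:
apply_moves(steps=[[[0.2,-4.2,0.1],0.1],[[0.8,-8.3,0.3],0.2],[[1.9,-12.4,0.4],0.3],[[3.3,-16.4,0.5],0.4],[[5.1,-20.1,0.6],0.5]])

```text
clock: 17.17
tcp_pos: [0.5418, 0.0802, 0.1609]
orientation: [[0.984, 0.176, 0.003], [0.176, -0.984, 0.001], [0.003, 0.0, -1.0]]
force: [-1.1, -1.5, 0.4]
finger_gap: 0.253
grasp_force: 0.9
```

```bash
python3 -c "
from h import *;st()"
```

```text
t 17.1667 alpha 127.5 r 0.0412 z 0.1609 toolx yaw-fix 307.4
Ftool [-1.37  1.31 -0.45] wt [-0.38  0.08 -0.  ] gap 0.253 q [-0.01  0.46 -0.27  1.81  0.15  0.89 -1.74]
```

Emit:
apply_moves(steps=[[[0.2,-4.2,0.1],0.1],[[0.8,-8.3,0.3],0.2],[[1.9,-12.4,0.4],0.3],[[3.3,-16.4,0.5],0.4],[[5.1,-20.1,0.6],0.5]])

```text
clock: 17.58
tcp_pos: [0.5426, 0.1011, 0.1601]
orientation: [[0.949, -0.317, 0.002], [-0.317, -0.949, 0.001], [0.002, -0.001, -1.0]]
force: [-1.2, -1.9, -0.1]
finger_gap: 0.247
grasp_force: 0.9
```

```bash
python3 -c "
from h import *;st()"
```

```text
t 17.5833 alpha 98.3 r 0.042 z 0.1601 toolx yaw-fix 278.7
Ftool [-0.56  2.24  0.14] wt [-0.29  0.38 -0.02] gap 0.247 q [-0.14  0.46 -0.14  1.8   0.08  0.88 -2.2 ]
```

Emit:
apply_moves(steps=[[[0.2,-4.2,0.1],0.1],[[0.8,-8.3,0.3],0.2],[[1.9,-12.4,0.4],0.3]])

```text
clock: 17.83
tcp_pos: [0.5481, 0.1126, 0.1597]
orientation: [[0.813, -0.583, 0.002], [-0.583, -0.813, 0.001], [0.0, -0.002, -1.0]]
force: [-2.1, -1.5, 0.7]
finger_gap: 0.253
grasp_force: 1.0
```

Emit:
apply_moves(steps=[[[0,2,0],0],[[0,4,0],0],[[0,4,-25],0],[[0,4,-55],0],[[0,4,-80],0]])

```text
clock: 18.25
tcp_pos: [0.5458, 0.1082, 0.2401]
orientation: [[0.817, -0.576, 0.001], [-0.576, -0.817, 0.001], [0.001, -0.001, -1.0]]
force: [1.0, -0.2, 0.5]
finger_gap: 0.244
grasp_force: 0.0
```

```bash
python3 -c "
from h import *;st()"
```

```text
t 18.25 alpha 87.7 r 0.042 z 0.2401 toolx yaw-fix 262.0
Ftool [ 0.92 -0.43 -0.55] wt [ 0.06 -0.05  0.  ] gap 0.244 q [-0.2   0.39 -0.06  1.67  0.02  1.08 -2.45]
```

Emit:
apply_moves(steps=[[[17,-1.7,0],-0.12],[[34,-3.4,0],-0.24],[[51,-5.1,0],-0.36],[[68,-6.8,0],-0.48],[[83.6,-8.5,0],-0.6]])

```text
clock: 18.67
tcp_pos: [0.6197, 0.066, 0.239]
orientation: [[1.0, -0.008, 0.002], [-0.008, -1.0, 0.0], [0.002, -0.0, -1.0]]
force: [-0.2, 0.6, -0.2]
finger_gap: 0.248
grasp_force: 0.0
```

Emit:
apply_moves(steps=[[[0,0,0],-0.12],[[0,0,0],-0.24],[[0,0,0],-0.36],[[0,0,0],-0.48],[[0,0,0],-0.6]])

```text
clock: 19.08
tcp_pos: [0.6189, 0.0665, 0.2388]
orientation: [[0.83, 0.558, 0.002], [0.558, -0.83, 0.0], [0.001, 0.001, -1.0]]
force: [-0.2, -0.2, 0.6]
finger_gap: 0.248
grasp_force: 0.0
```

Emit:
apply_moves(steps=[[[0,0,0],-0.12],[[0,0,0],-0.24],[[0,0,0],-0.36],[[0,0,0],-0.48],[[0,0,0],-0.6]])

```text
clock: 19.5
tcp_pos: [0.6189, 0.0665, 0.2389]
orientation: [[0.37, 0.929, 0.002], [0.929, -0.37, 0.0], [0.001, 0.001, -1.0]]
force: [-0.2, -0.1, -0.7]
finger_gap: 0.25
grasp_force: 0.0
```

Emit:
apply_moves(steps=[[[0,0,0],-0.12],[[0,0,0],-0.24],[[0,0,0],-0.36],[[0,0,0],-0.48],[[0,0,0],-0.6]])

```text
clock: 19.92
tcp_pos: [0.619, 0.0664, 0.2389]
orientation: [[-0.219, 0.976, 0.002], [0.976, 0.219, 0.0], [-0.0, 0.002, -1.0]]
force: [0.3, 0.6, -1.0]
finger_gap: 0.249
grasp_force: 0.0
```

Emit:
apply_moves(steps=[[[0,0,0],-0.12],[[0,0,0],-0.24],[[0,0,0],-0.36],[[0,0,0],-0.48],[[0,0,0],-0.6]])

```text
clock: 20.33
tcp_pos: [0.619, 0.0664, 0.2389]
orientation: [[-0.731, 0.682, 0.002], [0.682, 0.731, -0.0], [-0.001, 0.001, -1.0]]
force: [-0.5, -0.2, -0.5]
finger_gap: 0.249
grasp_force: 0.0
```

Emit:
apply_moves(steps=[[[0,0,0],-0.12],[[0,0,0],-0.25],[[0,0,0],-0.25]])

```text
clock: 20.58
tcp_pos: [0.619, 0.0662, 0.2386]
orientation: [[-0.877, 0.481, 0.001], [0.481, 0.877, 0.0], [-0.001, 0.001, -1.0]]
force: [0.8, 0.8, -0.5]
finger_gap: 0.254
grasp_force: 0.0
```

```bash
python3 -c "
from h import *;st()
import cv2
cv2.imwrite('pics/w3.png',eyes.grab_frame('wrist')[:,:,::-1])"
```

```text
t 20.5833 alpha 267.1 r 0.0424 z 0.2386 toolx yaw-fix 88.5
Ftool [-0.33  1.07  0.5 ] wt [-0.   -0.03 -0.01] gap 0.254 q [ 0.35  0.61 -0.88  1.49  0.48  1.27  0.49]
```

View pics/w3.png

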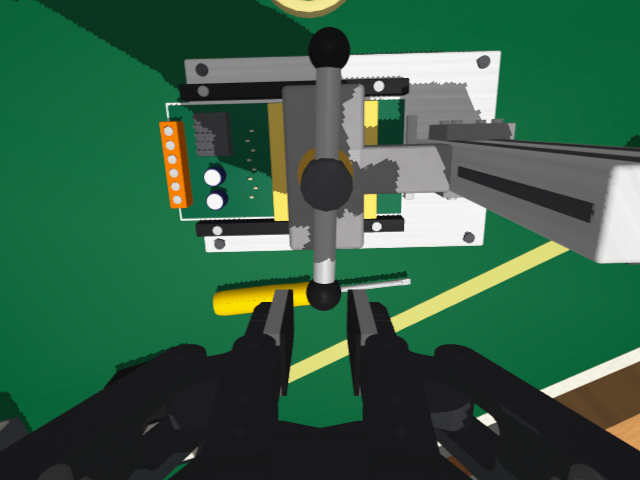

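Aligned again: near ball at (323,294). I'll descend and continue in force-checked steps.

Emit:
apply_moves(steps=[[[0,0,30],0],[[0,0,60],0],[[0,0,75],0],[[0,0,80],0],[[0,0,80],0]])

```text
clock: 21.05
tcp_pos: [0.6183, 0.0666, 0.1572]
orientation: [[-0.872, 0.489, -0.002], [0.489, 0.872, -0.0], [0.001, -0.001, -1.0]]
force: [-0.1, -0.9, -0.3]
finger_gap: 0.248
grasp_force: 0.0
```

Emit:
apply_moves(steps=[[[0.2,-4.2,0.1],0.1],[[0.8,-8.3,0.3],0.2],[[1.9,-12.4,0.4],0.3],[[3.3,-16.4,0.5],0.4],[[5.1,-20.1,0.6],0.5]])

```text
clock: 21.47
tcp_pos: [0.6051, 0.0532, 0.1592]
orientation: [[-0.528, 0.849, 0.003], [0.849, 0.528, 0.002], [0.0, 0.003, -1.0]]
force: [-0.6, 2.1, -2.6]
finger_gap: 0.25
grasp_force: 1.3
```

```bash
python3 -c "
from h import *;st()"
```

```text
t 21.4667 alpha 240.8 r 0.0412 z 0.1592 toolx yaw-fix 59.1
Ftool [2.07 0.6  2.64] wt [0.52 0.05 0.02] gap 0.25 q [ 0.3   0.61 -0.71  1.65  0.45  1.04  0.01]
```

Emit:
apply_moves(steps=[[[0.2,-4.2,0.1],0.1],[[0.8,-8.3,0.3],0.2],[[1.9,-12.4,0.4],0.3],[[3.3,-16.4,0.5],0.4]])

```text
clock: 21.8
tcp_pos: [0.5898, 0.0475, 0.1589]
orientation: [[-0.156, 0.988, 0.004], [0.988, 0.156, 0.002], [0.001, 0.004, -1.0]]
force: [0.6, 1.8, -1.6]
finger_gap: 0.254
grasp_force: 1.3
```

```bash
python3 -c "
from h import *;st()"
```

```text
t 21.8 alpha 217.8 r 0.0407 z 0.1589 toolx yaw-fix 36.2
Ftool [1.73 0.85 1.65] wt [ 0.58 -0.17  0.01] gap 0.254 q [ 0.26  0.57 -0.61  1.69  0.37  0.99 -0.32]
```

Emit:
apply_moves(steps=[[[0.2,-4.2,0.1],0.1],[[0.8,-8.3,0.3],0.2],[[1.9,-12.4,0.4],0.3],[[3.3,-16.4,0.5],0.4]])

```text
clock: 22.13
tcp_pos: [0.5735, 0.0479, 0.1584]
orientation: [[0.241, 0.971, 0.004], [0.971, -0.241, 0.002], [0.003, 0.004, -1.0]]
force: [1.3, 2.7, -2.0]
finger_gap: 0.253
grasp_force: 1.3
```

```bash
python3 -c "
from h import *;st()"
```

```text
t 22.1333 alpha 194.6 r 0.0405 z 0.1584 toolx yaw-fix 13.3
Ftool [2.93 0.56 2.05] wt [ 0.37 -0.33  0.04] gap 0.253 q [ 0.2   0.53 -0.5   1.74  0.3   0.95 -0.67]
```

Emit:
apply_moves(steps=[[[0.7,-4.2,0.1],0.1],[[1.8,-8.3,0.3],0.2],[[3.4,-12.4,0.4],0.3],[[5.3,-16.4,0.5],0.4]])

```text
clock: 22.47
tcp_pos: [0.5588, 0.0556, 0.158]
orientation: [[0.601, 0.799, 0.004], [0.799, -0.601, 0.0], [0.003, 0.003, -1.0]]
force: [0.4, -3.2, 0.4]
finger_gap: 0.249
grasp_force: 1.0
```

```bash
python3 -c "
from h import *;st()"
```

```text
t 22.4667 alpha 170.8 r 0.0396 z 0.158 toolx yaw-fix 350.3
Ftool [-2.31  2.18 -0.44] wt [-0.51 -0.15 -0.03] gap 0.249 q [ 0.12  0.49 -0.39  1.78  0.23  0.91 -1.02]
```

Emit:
apply_moves(steps=[[[0.2,-4.0,0.1],0.1],[[0.8,-8.0,0.3],0.2],[[1.8,-11.9,0.4],0.3]])

```text
clock: 22.72
tcp_pos: [0.5509, 0.0634, 0.1578]
orientation: [[0.81, 0.586, 0.005], [0.586, -0.81, -0.001], [0.004, 0.004, -1.0]]
force: [2.6, -5.8, 0.1]
finger_gap: 0.248
grasp_force: 2.9
```

```bash
python3 -c "
from h import *;st()"
```

```text
t 22.7167 alpha 154.7 r 0.0396 z 0.1578 toolx yaw-fix 333.1
Ftool [-1.33  6.2  -0.08] wt [-1.08 -0.61  0.04] gap 0.248 q [ 0.05  0.47 -0.31  1.8   0.18  0.89 -1.29]
```

Contact: about 6.2 N x 40 mm, or 0.25 N m. I'll finish in small steps.

Emit:
apply_moves(steps=[[[0,-2.0,0],0.05],[[0.2,-4.0,0.1],0.1],[[0.5,-6.0,0.1],0.15]])

```text
clock: 22.97
tcp_pos: [0.5482, 0.0676, 0.1578]
orientation: [[0.888, 0.46, 0.006], [0.46, -0.888, -0.002], [0.004, 0.004, -1.0]]
force: [2.6, -7.9, 1.4]
finger_gap: 0.249
grasp_force: 3.9
```

```bash
python3 -c "
from h import *;st()"
```

```text
t 22.9667 alpha 147.5 r 0.0395 z 0.1578 toolx yaw-fix 324.6
Ftool [-1.32  8.18 -1.39] wt [-1.61 -0.59  0.06] gap 0.249 q [ 0.01  0.47 -0.27  1.8   0.16  0.88 -1.42]
```

Emit:
apply_moves(steps=[[[0,-1.6,0],0.04],[[0.1,-3.2,0.1],0.08],[[0.3,-4.8,0.1],0.12]])

```text
clock: 23.22
tcp_pos: [0.5463, 0.0712, 0.1577]
orientation: [[0.937, 0.35, 0.006], [0.35, -0.937, -0.002], [0.005, 0.004, -1.0]]
force: [2.6, -9.1, 1.5]
finger_gap: 0.249
grasp_force: 4.7
```

```bash
python3 -c "
from h import *;st()"
```

```text
t 23.2167 alpha 141.6 r 0.0396 z 0.1577 toolx yaw-fix 317.7
Ftool [-0.71  9.43 -1.47] wt [-1.97 -0.59  0.1 ] gap 0.249 q [-0.02  0.46 -0.23  1.81  0.14  0.88 -1.53]
```

Emit:
apply_moves(steps=[[[0,-1.4,0],0.035],[[0.1,-2.8,0],0.07],[[0.2,-4.0,0.1],0.1]])

```text
clock: 23.47
tcp_pos: [0.545, 0.0743, 0.1576]
orientation: [[0.967, 0.255, 0.006], [0.255, -0.967, -0.003], [0.005, 0.004, -1.0]]
force: [2.0, -10.7, 3.1]
finger_gap: 0.25
grasp_force: 5.4
```

```bash
python3 -c "
from h import *;st()"
```

```text
t 23.4667 alpha 136.7 r 0.0396 z 0.1576 toolx yaw-fix 312.0
Ftool [-0.81 10.87 -3.06] wt [-2.25 -0.55  0.13] gap 0.25 q [-0.04  0.46 -0.21  1.81  0.12  0.88 -1.62]
```

About 0.44 N m, so I'm stopping here: back off, rise, and check.

Emit:
apply_moves(steps=[[[0,2.5,0],0],[[0,5,0],0],[[0,5,0],0]])

```text
clock: 23.72
tcp_pos: [0.5449, 0.0728, 0.1567]
orientation: [[0.966, 0.259, 0.003], [0.259, -0.966, 0.001], [0.003, -0.0, -1.0]]
force: [0.2, -0.8, 0.8]
finger_gap: 0.25
grasp_force: 0.8
```

```bash
python3 -c "
from h import *;st()"
```

```text
t 23.7167 alpha 138.6 r 0.0401 z 0.1567 toolx yaw-fix 312.2
Ftool [-0.04  0.86 -0.8 ] wt [-0.27 -0.16  0.02] gap 0.25 q [-0.04  0.46 -0.21  1.81  0.12  0.88 -1.61]
```

Emit:
apply_moves(steps=[[[0,2,0],0],[[0,4,0],0],[[0,4,0],0],[[0,4,-20],0],[[0,4,-50],0]])

```text
clock: 24.13
tcp_pos: [0.543, 0.0687, 0.203]
orientation: [[0.966, 0.26, -0.006], [0.26, -0.966, -0.0], [-0.006, -0.001, -1.0]]
force: [0.1, -0.6, -0.1]
finger_gap: 0.253
grasp_force: 0.0
```

Emit:
apply_moves(steps=[[[0,0,-35],0],[[0,0,-70],0],[[-30,0,-80],0],[[-60,0,-80],0],[[-90,0,-80],0]])

```text
clock: 24.55
tcp_pos: [0.4573, 0.0457, 0.2858]
orientation: [[0.965, 0.26, 0.002], [0.26, -0.965, 0.001], [0.002, -0.0, -1.0]]
force: [-0.5, -0.5, -0.6]
finger_gap: 0.25
grasp_force: 0.0
```

Run:
```python
from h import *
import cv2
st()
w=eyes.grab_frame('wrist');t=eyes.grab_frame('scene')[235:385,245:445]
a=cv2.resize(w,(400,300));b=cv2.resize(t,(400,300),interpolation=cv2.INTER_CUBIC)
cv2.imwrite('pics/end.png',np.hstack([a,b])[:,:,::-1])
```

```text
t 24.55 alpha 135.7 r 0.1318 z 0.2858 toolx yaw-fix 312.3
Ftool [-0.59  0.31  0.61] wt [-0.03  0.06  0.02] gap 0.25 q [ 0.03  0.2  -0.23  1.82  0.05  1.12 -1.52]
```

View pics/end.png

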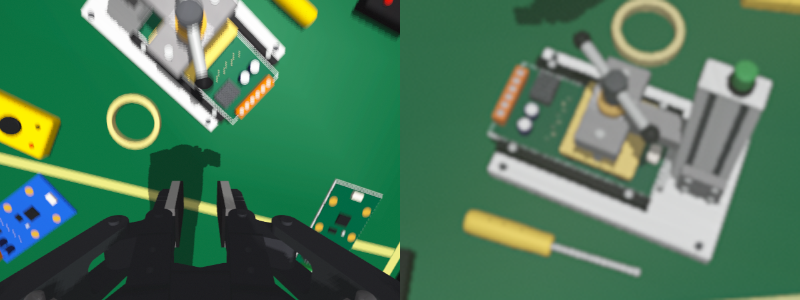

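The final view shows the plate down on the board (600,145 in the right half), the board home, the bystanders in place and the gripper clear.

```bash
python3 -c "
from plant import workorder;print(workorder.close_job())"
```

```text
the job is handed in; nothing more can be done
None
```

The job is handed in: the board was pushed home against the end stop (about 10 N), the pressure plate was screwed down to about 0.44 N m, and the gripper was clear with the other things on the bench left alone, at 24.6 s on the clock; no verdict was shown.

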